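# Eject the cured brackets and reset the mould

### The job

Unload the forming mould and make it ready for the next batch. Swing the lock ring fully loose, turn the orange ejector screw up to its stop so that the cured black brackets rise out of the cavities, and lift every bracket out into the blue tray, none lying on top of another; only then turn the screw all the way back down and tighten the lock ring again. Turn the screw only while the ring is loose, and do not upset or push away the red cup or the pale jar.

Things in the scene. Friction and masses are not known exactly. Their poses are not given: they have to be found in the camera images.
- mould: White forming mould, fixed, 180 x 180 x 36 mm, with a grey control deck of equal height on its +y side (to y = 222 mm). Origin: centre of the white block's underside, z up. Four open cavities, each with a steel ejector pad; all pads rise together, driven by the orange screw. Ring and screw turn on one upright axis at x = 0, y = 145 mm, standing on the top face.
- lock_ring (a joint): Bright metal lock ring (54 mm across) round the screw's foot, with a radial lever ending in an upright red post. Value: turn in rad, counter-clockwise from above; 0 = tight (stop; lever along the mould's +x, at the red mark), 1.55 = fully loose (stop, at the green mark). Friction 0.15 N m, stays where left.
- ring_post (a point): Centre of the top of the ring's upright red round post: 13 mm across, top 43 mm above the mould's top face, free to grip in its upper 30 mm, 60 mm out from the axis. The point's x axis points outward along the lever. The post runs round the axis at a constant 60 mm and clears the screw.
- eject_screw (a joint): Orange ejector screw above the ring. Value: turn in rad, counter-clockwise from above; 0 = down (stop), 2.6 = up (stop). Pads rise 7.5 mm per rad, the first 3 mm are free play: at 2.6 the brackets stand 16.5 mm proud of the mould's top, at 0 they are flush. The screw itself does not rise. Friction 0.12 N m, stays where left.
- screw_top (a point): Centre of the top of the screw's orange bar grip, on the axis, 48 mm above the mould's top face. The bar is 44 mm long (point's x axis), 14 mm wide (y) and 28 mm high, on a disc of 44 mm across. White mark on top towards its +x end. At value 0 the bar lies along the mould's x.
- tray: Loose blue plastic tray, 190 mm (x) by 230 mm (y) by 22 mm, walls and floor 4 mm, 0.45 kg. Origin: centre of its underside, z up.
- cup: Red plastic cup, 80 mm across the mouth, 100 mm high, loose bystander. Origin: centre of its underside.
- tub: Pale jar with white lid, 100 mm across, 90 mm high, loose bystander. Origin: centre of its underside.
- cavity1 (a point): Centre of the mouth of a mould cavity, level with the mould's top face, 36 mm above the table: 63 mm (mould's x) by 35 mm (y), 24 mm deep, pad 48 x 18 mm.
- cavity2 (a point): Centre of the mouth of a mould cavity, level with the mould's top face, 36 mm above the table: 63 mm (mould's x) by 35 mm (y), 24 mm deep, pad 48 x 18 mm.
- cavity3 (a point): Centre of the mouth of a mould cavity, level with the mould's top face, 36 mm above the table: 63 mm (mould's x) by 35 mm (y), 24 mm deep, pad 48 x 18 mm.
- cavity4 (a point): Centre of the mouth of a mould cavity, level with the mould's top face, 36 mm above the table: 63 mm (mould's x) by 35 mm (y), 24 mm deep, pad 48 x 18 mm.
- bracket1: Cured black carbon bracket, an inverted channel 60 mm (x) by 32 mm (y) by 24 mm high, walls 4 mm: flat top, two long side walls, open below and at the ends; 40 to 70 g. Origin: centre of its open underside, z up through the flat top. Starts in a cavity, axes along the mould's. May be absent.
- bracket1_mid (a point): Middle of that bracket, 12 mm above its origin along its z; axes as the bracket's.
- bracket2: Cured black carbon bracket, an inverted channel 60 mm (x) by 32 mm (y) by 24 mm high, walls 4 mm: flat top, two long side walls, open below and at the ends; 40 to 70 g. Origin: centre of its open underside, z up through the flat top. Starts in a cavity, axes along the mould's. May be absent.
- bracket2_mid (a point): Middle of that bracket, 12 mm above its origin along its z; axes as the bracket's.
- bracket3: Cured black carbon bracket, an inverted channel 60 mm (x) by 32 mm (y) by 24 mm high, walls 4 mm: flat top, two long side walls, open below and at the ends; 40 to 70 g. Origin: centre of its open underside, z up through the flat top. Starts in a cavity, axes along the mould's. May be absent.
- bracket3_mid (a point): Middle of that bracket, 12 mm above its origin along its z; axes as the bracket's.
- bracket4: Cured black carbon bracket, an inverted channel 60 mm (x) by 32 mm (y) by 24 mm high, walls 4 mm: flat top, two long side walls, open below and at the ends; 40 to 70 g. Origin: centre of its open underside, z up through the flat top. Starts in a cavity, axes along the mould's. May be absent.
- bracket4_mid (a point): Middle of that bracket, 12 mm above its origin along its z; axes as the bracket's.
Not all that is in view belongs to the job. Leave any yellow look-alike of the bracket3 alone.

How it is judged:
By the outcome, as a careful person would: the job done as asked, in the order asked, and still so for the second after the job is handed in, with the robot touching nothing.
Of bracket1, bracket2, bracket3, bracket4 only 2 to 4 are there at a start; the rules pass over those that are not, and their reading is None.
At some moment in a run one of tray may be knocked a few centimetres aside while the robot is not near it.
Once in a run the grip may slacken for a moment while it holds something.
It also fails if it takes over 210 s, if anything falls off the work surface, if the arm or the gripper's body presses on something with over 40 N, if the wrist force passes 120 N, or if a joint passes its speed limit or range.

### The arm

A 7-joint arm with a two-finger parallel gripper is mounted at the origin on the work surface. World frame = base frame: x ahead of the robot, y to its left, z up, the work surface at z = 0. Lengths are in m, angles in rad, forces in N, time in s.
With the tool pointing down it reaches from about 0.4 to 0.85 m from the base axis. Payload 10.4 kg.
Tool frame: the origin (TCP) lies midway between the tips of the shut fingers; the grasp point (between the pads) lies env.grip_point_offset behind it (env.grip_point_offset is the distance from the TCP to the grasp point, in m); z points along the fingers, y is the line along which they close (so a half turn about z gives the same grasp; the last joint's range is limited). The gripper opens to 85 mm and grips with 20 to 120 N. Pads are 22 mm wide; open, the fingers measure 114 mm over their backs; the gripper's body (76 mm by 85 mm) begins 54 mm behind the grasp point. The pads swing forward as they close: fully open they stand 13 mm farther back than shut.
Start: joints at [1.133, 0.332, -0.065, 1.46, 0.022, 1.35, -0.088], TCP at [0.252, -0.572, 0.211] pointing down, gripper open.
Joint ranges: [-2.6, 2.6], [-0.5, 2.12], [-1.47, 1.34], [0.16, 2.42], [-1.27, 4.41], [0.06, 2.06], [-2.6, 2.6]. Speed limits (rad/s): [2.22, 2.22, 2.79, 2.79, 3.14, 3.14, 3.14].

### API

Orientations are given as a 3x3 rotation matrix whose columns are the frame's x, y, z axes.
In Python, from cell import env, cams, job gives the robot as it stands.
- The arm moves only by the tool drive_tool, never from a script. Its argument "deltas" is a list that holds one entry, the list of rows, each a list of 7 numbers: the gripper command: -1 is fully open, 1 is shut, values between are in proportion, then the shift along the tool's x, y, z scaled (see below), then the turn, a rotation vector about the tool's x, y, z scaled (see below). A call has 1 to 8 rows; each row shifts and turns the commanded pose from where the row before left it, along the tool's axes as they then stand; what a row does not reach is not made up. The controller multiplies each number of a shift by 100 cm and each number of a turn by 0.5 rad. A row lasts 1/10 s, in which the tool goes at most 50 mm and 8.59 degrees, less where a joint would pass 70% of its speed; a pose out of reach is approached as far as the arm can. A call with a number of a shift or a turn outside -1 to 1 is refused whole. A call with a gripper value outside its range is refused whole. The fingers move at their own pace and stop on an object; "force" is the grip in N (left out, the last holds). Time passes only in rows, so rows that do not move let the fingers close. It gives the time, the measured TCP pose, the force, the opening and the grip force at its end, in the units of the state.
- env.read_state(): the state, without advancing time (a new reading comes with each control period).
- cams.get_image(name): name is "side" or "top"; returns a dict with "frame" (400x640x3 uint8, blue, green, red), "z_map" (400x640 float32, m along the optical axis (not along the pixel's ray), 0 where there is no reading), "vertical_fov" (degrees; the focal length in pixels is half the picture's height over the tangent of half this angle, whatever the lens; pixels are square), "cx", "cy" (the principal point, pixels), "view" (4x4, takes a point from world to camera coordinates). Camera axes: x right, y down, z forward; pixel columns grow to the right and rows downward; lengths in m; the calibration is good to about 2 mm. A picture is of the moment at which its call begins.
- job.hand_in(): hands the job in; it is judged then, once.
Trained networks look in the newest picture that a camera, given by its name, has taken for a name from the list of things; names that differ only in an ending like _2 or _b are one class to them, and where a whole thing is asked for, a point or a joint stands for the part that bears it (a point fixed in the world has none). Each returns a list of dicts, best first, with "conf" (0 to 1); they miss things now and then, are a little off and sometimes report something else, mostly with a low value. They report only what shows in the picture. A call takes as long as a camera call. They do not tell look-alikes from the thing itself.
- cams.cut_out(thing, camera): "pixels" (400x640 bool, what is visible of it) and "rect" ([left, top, right, bottom] in pixels, round what is visible of it).
- cams.landmark_of(thing, camera): "at" ([column, row] in pixels: a listed point, or the origin of a listed thing).
The state is a dict: "clock": time; "joints": joint angles; "qd": joint speeds; "joint_efforts": joint torques, N m; "tcp_pos": TCP position; "ee_rot": TCP orientation; "wrist_force": force on the tool from outside, world axes, zero at the start; "torque": the same for the moment, N m; "gripper_width": finger opening in m; "gripper_force": force on a finger pad.
Only numpy, scipy, OpenCV 4.12 (cv2) and the standard library are available. Lean on these libraries where they do the work, as an engineer would, in place of code of your own. Each camera call takes 0.05 s, during which the arm holds its last target. There are 200 camera calls.

## Working session

There is one attempt and no reset: what is moved stays moved. The work goes in short steps, Python scripts to look and compute and a tool call to move; the robot and the scene stay as the last step left them, time stands still between calls to the robot, and variables do not carry over. Pictures are saved under pics/ and viewed, at most 14 in all, crops included, and the job is handed in when it is done.

Besides the shell and the picture viewer there is one more tool, called after "Emit:" as name([rows], argument=value, ...), one row to a line, values as JSON. drive_tool: Moves the arm, as the interface text tells. Its arguments: {"type":"object","properties":{"deltas":{"type":"array"},"force":{"type":"number"}},"required":["deltas"]}

```bash
ls; mkdir -p pics; cat > h.py <<'E'
import numpy as np, cv2
from cell import env, cams, job
def K(im):
    f=200/np.tan(np.radians(im["vertical_fov"])/2); return f,im["cx"],im["cy"]
def world(im,u,v,z):  # pixel arrays + depth -> world
    f,cx,cy=K(im); u=np.asarray(u,float);v=np.asarray(v,float);z=np.asarray(z,float)
    p=np.stack([(u-cx)/f*z,(v-cy)/f*z,z,np.ones_like(z)],-1)
    return (p@np.linalg.inv(im["view"]).T)[...,:3]
def cloud(im):
    v,u=np.mgrid[0:400,0:640]; return world(im,u,v,im["z_map"])
def at_z(im,u,v,h):  # ray meets plane z=h
    a=world(im,u,v,1.0);c=np.linalg.inv(im["view"])[:3,3]
    return c+(a-c)*(h-c[2])/(a[2]-c[2])
def proj(im,p):
    f,cx,cy=K(im); q=im["view"]@np.append(p,1); return q[:2]/q[2]*f+[cx,cy]
E
python3 - <<'E'
from h import *
s=env.read_state(); print(s["clock"],s["tcp_pos"],np.round(s["ee_rot"],3).tolist(),s["gripper_width"],env.grip_point_offset)
for c in("top","side"):
    im=cams.get_image(c); cv2.imwrite(f"pics/{c}0.png",im["frame"])
    print(c,np.linalg.inv(im["view"])[:3,3], K(im))
    for t,h in [("mould",None),("ring_post",.079),("screw_top",.084),("tray",0),("cup",0),("tub",0),("cavity1",.036),("bracket1",None),("bracket1_mid",None)]:
        for d in cams.landmark_of(t,c)[:6]:
            u,v=d["at"]; print(t,round(d["conf"],2),np.round(d["at"],1), np.round(at_z(im,u,v,h if h is not None else 0.02),3))
E
```

```text
pics
0.0 [ 0.25169295 -0.57161985  0.21017981] [[0.915, 0.403, -0.001], [0.403, -0.915, 0.001], [-0.0, -0.001, -1.0]] 0.08532527759010751 0.0187
top [0.49902594 0.02010755 1.06424915] (np.float64(486.80629578149194), 317.9986681758154, 200.1131788875258)
mould 0.74 [270.  237.9] [0.457 0.11  0.02 ]
mould 0.68 [250.2 218.8] [0.498 0.152 0.02 ]
mould 0.48 [231.7 243.6] [0.446 0.192 0.02 ]
ring_post 0.83 [165.4 197.9] [0.542 0.315 0.079]
screw_top 0.65 [169.1 226.4] [0.485 0.306 0.084]
screw_top 0.54 [227.8 244.5] [0.447 0.189 0.084]
tray 0.85 [436.8 213.7] [ 0.506 -0.254  0.   ]
cup 0.7 [276.3  94.5] [0.771 0.096 0.   ]
tub 0.97 [375.7  89.9] [ 0.78  -0.123  0.   ]
cavity1 0.93 [223.4 204.2] [0.53  0.206 0.036]
cavity1 0.84 [270.6 237.3] [0.459 0.108 0.036]
cavity1 0.79 [224.4 243.3] [0.447 0.205 0.036]
cavity1 0.58 [259.2 200. ] [0.538 0.131 0.036]
cavity1 0.3 [249.1 219. ] [0.498 0.153 0.036]
bracket1 0.97 [268.1 238.9] [0.455 0.114 0.02 ]
bracket1 0.86 [229.9 243.6] [0.446 0.196 0.02 ]
bracket1 0.84 [224.9 202.1] [0.535 0.206 0.02 ]
bracket1 0.81 [263.2 198.1] [0.542 0.124 0.02 ]
br
[... 373 characters left out ...]
0.56 [310.1 112.6] [0.547 0.321 0.079]
screw_top 0.46 [286.9 119.3] [0.481 0.292 0.084]
tray 0.77 [310.6 317.7] [ 0.51  -0.247  0.   ]
cup 0.71 [397.9 189.6] [0.764 0.088 0.   ]
tub 0.62 [422.3 258.4] [ 0.78  -0.122  0.   ]
tub 0.51 [277.8 160.8] [0.448 0.216 0.   ]
cavity1 0.97 [308.9 153.4] [0.535 0.203 0.036]
cavity1 0.9 [275.9 156.9] [0.445 0.197 0.036]
cavity1 0.8 [314.  176.3] [0.543 0.119 0.036]
bracket1 0.75 [312.8 179.9] [0.54  0.121 0.02 ]
bracket1 0.6 [223.1 180.6] [0.304 0.136 0.02 ]
bracket1 0.49 [279.6 186.9] [0.452 0.103 0.02 ]
bracket1 0.47 [277.6 161.2] [0.449 0.195 0.02 ]
bracket1_mid 0.79 [279.1 183.2] [0.451 0.116 0.02 ]
bracket1_mid 0.54 [275.2 158.6] [0.442 0.206 0.02 ]
```

View pics/top0.png

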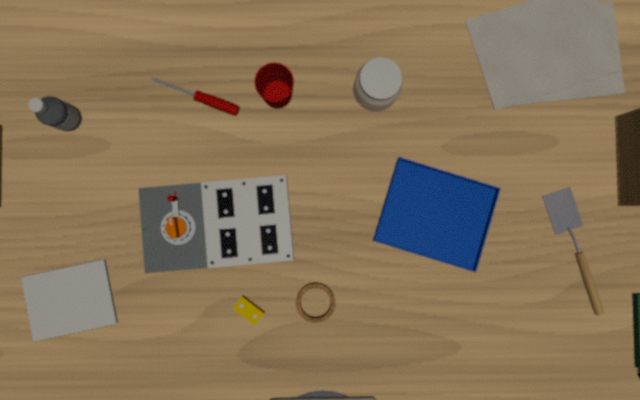

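View pics/side0.png

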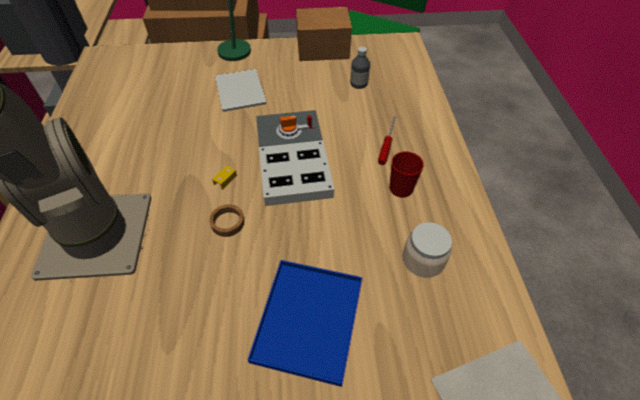

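Top picture: mould with the white part at about (250,220), deck and orange screw at (178,227), and the lever pointing up to the red post at (173,198). Four black parts are at (226,203), (265,198), (229,243) and (269,239), the tray is at (437,213), and the yellow look-alike lies outside at (249,309). The side view agrees. Next I'll fit the mould pose and enlarge it to confirm the brackets.

```bash
python3 - <<'E'
from h import *
im=cams.get_image("top"); f=im["frame"]; P=cloud(im)
cv2.imwrite("pics/crop1.png",cv2.resize(f[170:280,130:300],None,fx=4.5,fy=4.5,interpolation=cv2.INTER_CUBIC))
hsv=cv2.cvtColor(f,cv2.COLOR_BGR2HSV)
def rect(mask,h,name):
    n,l,st,c=cv2.connectedComponentsWithStats(mask.astype(np.uint8))
    for i in range(1,n):
        if st[i,4]<60: continue
        v,u=np.nonzero(l==i)
        q=np.array([at_z(im,a,b,h)[:2] for a,b in zip(u,v)])*1000
        r=cv2.minAreaRect(q.astype(np.float32)); zz=P[v,u,2]
        print(name,np.round(r[0],1),np.round(r[1],1),round(r[2],1),"zmed",np.round(np.median(zz),4),"n",st[i,4],np.round(c[i],1))
roi=np.zeros((400,640),bool);roi[170:280,130:300]=1
rect(roi&(hsv[...,2]<60),.036,"dark")
# block incl deck by height
rect(roi&(P[...,2]>.025)&(P[...,2]<.045),.036,"block")
rect((hsv[...,0]>100)&(hsv[...,0]<130)&(hsv[...,1]>150),.022,"tray")
red=(hsv[...,0]<4)|(hsv[...,0]>175)
rect(roi&red&(hsv[...,1]>150),.079,"post")
m=roi&(hsv[...,0]>5)&(hsv[...,0]<16)&(hsv[...,1]>190)&(P[...,2]>.05); v,u=np.nonzero(m); print("orange",m.sum(),[np.round(np.median(P[v,u],0),4)])
m=m&(P[...,2]>.075); rect(cv2.dilate(m.astype(np.uint8),np.ones((2,2)))>0,.084,"bar")
for t in("cup","tub"):
    m=cams.cut_out(t,"top")[0]["pixels"]; rect(m,.09,t)
E
```

```text
dark [539.6 118.5] [56.8 30.4] 4.4 zmed 0.0364 n 346 [265.1 199.2]
dark [533.2 203.5] [57.  30.4] 4.6 zmed 0.0368 n 350 [224.9 202.6]
dark [455.3 112. ] [56.9 29.8] 4.0 zmed 0.0368 n 340 [268.5 239.1]
dark [448.6 196.8] [57.  30.5] 4.8 zmed 0.0366 n 354 [228.2 242.7]
block [488.1 224.4] [180.1 312.9] 4.5 zmed 0.0367 n 11936 [216.6 224.3]
tray [ 504.9 -247.1] [226.8 185. ] 72.4 zmed 0.0045 n 9034 [436.4 214.1]
orange 172 [array([0.4835, 0.2965, 0.0658])]
bar [481.  300.6] [40.5 18.5] 10.6 zmed 0.0831 n 129 [172.5 228.6]
cup [766.8  96.2] [76.6 91.7] 89.6 zmed 0.0458 n 1381 [274.2  84.8]
tub [ 767.6 -113. ] [ 99.5 112.4] 89.6 zmed 0.0888 n 2190 [377.   84.6]
```

View pics/crop1.png

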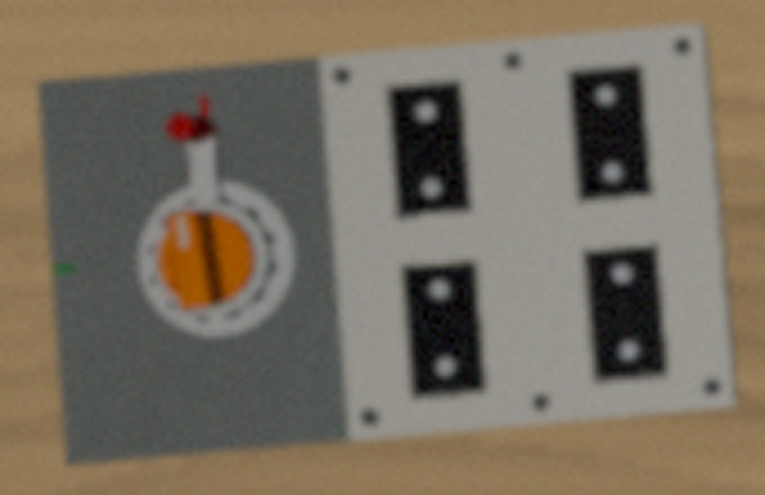

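All four cavities hold black brackets with two light studs each, and no yellow part is among them. The mould centre is about (494,158) mm with yaw +4.5°. That puts the axis at (483,302) and the ring post at (543,307), which matches the detections. I'll move to the post now.

Emit:
drive_tool([
  [[-1, 0.032, -0.036, 0, 0, 0, 0], [-1, 0.032, -0.036, 0, 0, 0, 0], [-1, 0.032, -0.036, 0, 0, 0, 0], [-1, 0.032, -0.036, 0, 0, 0, 0], [-1, 0.032, -0.036, 0, 0, 0, 0], [-1, 0.032, -0.036, 0, 0, 0, 0], [-1, 0.032, -0.036, 0, 0, 0, 0], [-1, 0.032, -0.036, 0, 0, 0, 0]],
], force=60)

```text
clock: 1.95
tcp_pos: [0.3704, -0.2034, 0.2113]
ee_rot: [[0.915, 0.403, 0.001], [0.403, -0.915, -0.001], [0.0, 0.001, -1.0]]
wrist_force: [1.3, -0.3, 0.5]
gripper_width: 0.0853
gripper_force: 0.0
```

```bash
cat >> h.py <<'E'
def go(x,y,z,yaw):  # mm, deg (tool x azimuth): needed tool-frame shift (m) and turn units about tool z
    s=env.read_state();R=np.array(s["ee_rot"]);p=np.array(s["tcp_pos"])
    d=R.T@(np.array([x,y,z])/1000-p)
    c,n=np.cos(np.radians(yaw)),np.sin(np.radians(yaw)); T=np.array([[c,n,0],[n,-c,0],[0,0,-1.]])
    r=cv2.Rodrigues(R.T@T)[0].ravel()/.5
    d2=T.T@(np.array([x,y,z])/1000-p)
    print("t%.1f"%s["clock"],"pos",np.round(p,4),"shift",np.round(d,4),"turn",np.round(r,3),"| shift if turned first",np.round(d2,4),"j7 %.2f w %.3f"%(s["joints"][6],s["gripper_width"]),"F",np.round(s["wrist_force"],1))
M=np.array([494.2,157.7]);A=np.radians(4.5);Rm=np.array([[np.cos(A),-np.sin(A)],[np.sin(A),np.cos(A)]])
def m2w(x,y): return M+Rm@[x,y]
E
python3 -c "
from h import *
print(m2w(60,145),m2w(0,145));go(542.6,306.9,150,4.5)"
```

```text
[542.63847114 306.96055913] [482.82343112 302.25301339]
t1.9 pos [ 0.3704 -0.2034  0.2113] shift [ 0.3632 -0.3978  0.0609] turn [ 0.002 -0.001  0.672] | shift if turned first [ 0.2117 -0.4952  0.0613] j7 -0.72 w 0.085 F [ 1.3 -0.3  0.5]
```

Emit:
drive_tool([
  [[-1, 0.033, -0.036, 0, 0, 0, 0], [-1, 0.033, -0.036, 0, 0, 0, 0], [-1, 0.033, -0.036, 0, 0, 0, 0], [-1, 0.033, -0.036, 0, 0, 0, 0], [-1, 0.033, -0.036, 0, 0, 0, 0], [-1, 0.033, -0.036, 0, 0, 0, 0], [-1, 0.033, -0.036, 0, 0, 0, 0], [-1, 0.033, -0.036, 0, 0, 0, 0]],
])

```text
clock: 2.75
tcp_pos: [0.4963, 0.1664, 0.2114]
ee_rot: [[0.916, 0.402, 0.001], [0.402, -0.916, -0.0], [0.001, 0.001, -1.0]]
wrist_force: [0.6, -1.7, 0.3]
gripper_width: 0.0854
gripper_force: 0.0
```

Emit:
drive_tool([
  [[-1, 0.033, -0.036, 0, 0, 0, 0], [-1, 0.033, -0.036, 0, 0, 0, 0], [-1, 0.033, -0.036, 0, 0, 0, 0], [-1, 0, 0, 0.02, 0, 0, 0.224], [-1, 0, 0, 0.02, 0, 0, 0.224], [-1, 0, 0, 0.02, 0, 0, 0.224], [-1, 0, 0, 0, 0, 0, 0]],
])

```text
clock: 3.45
tcp_pos: [0.5416, 0.3025, 0.1483]
ee_rot: [[0.997, 0.077, -0.004], [0.077, -0.997, -0.002], [-0.004, 0.002, -1.0]]
wrist_force: [-0.5, 0.2, -0.1]
gripper_width: 0.0856
gripper_force: 0.0
```

```bash
python3 -c "
from h import *
go(542.6,306.9,150,4.5)"
```

```text
t3.5 pos [0.5416 0.3025 0.1483] shift [ 0.0013 -0.0043 -0.0017] turn [ 0.004  0.007 -0.003] | shift if turned first [ 0.0013 -0.0043 -0.0017] j7 -2.31 w 0.086 F [-0.5  0.2 -0.1]
```

Emit:
drive_tool([
  [[-1, 0.001, -0.004, 0.03, 0, 0, 0], [-1, 0, 0, 0.03, 0, 0, 0], [-1, 0, 0, 0.034, 0, 0, 0], [1, 0, 0, 0, 0, 0, 0], [1, 0, 0, 0, 0, 0, 0], [1, 0, 0, 0, 0, 0, 0], [1, 0, 0, 0, 0, 0, 0], [1, 0, 0, 0, 0, 0, 0]],
], force=60)

```text
clock: 4.25
tcp_pos: [0.5442, 0.3077, 0.0585]
ee_rot: [[0.997, 0.079, 0.002], [0.079, -0.997, 0.0], [0.002, -0.0, -1.0]]
wrist_force: [-0.1, -3.5, 7.0]
gripper_width: 0.0124
gripper_force: 3.8
```

```bash
python3 -c "
from h import *
go(542.6,306.9,53,4.5)"
```

```text
t4.2 pos [0.5442 0.3077 0.0585] shift [-0.0017  0.0006  0.0054] turn [-0.    -0.004  0.001] | shift if turned first [-0.0017  0.0006  0.0055] j7 -2.36 w 0.012 F [-0.1 -3.5  7. ]
```

Emit:
drive_tool([
  [[1, 0, 0, 0, 0, 0, 0], [1, 0, 0, 0, 0, 0, 0], [1, 0, 0, 0, 0, 0, 0], [1, 0, 0, 0, 0, 0, 0]],
], force=60)

```text
clock: 4.65
tcp_pos: [0.5445, 0.308, 0.0588]
ee_rot: [[0.997, 0.079, 0.003], [0.079, -0.997, 0.001], [0.003, -0.001, -1.0]]
wrist_force: [-0.5, -0.4, 7.4]
gripper_width: 0.0003
gripper_force: 3.7
```

```bash
python3 - <<'E'
from h import *
s=cams.get_image("side"); t=cams.get_image("top")
a=cv2.resize(s["frame"][80:180,240:360],(600,500),interpolation=cv2.INTER_CUBIC)
cv2.imwrite("pics/s2.png",a)
u=proj(s,[.5426,.307,.079]);print(u,proj(s,s and np.array([.4828,.3022,.084])))
hsv=cv2.cvtColor(s["frame"],cv2.COLOR_BGR2HSV);P=cloud(s)
m=((hsv[...,0]<4)|(hsv[...,0]>175))&(hsv[...,1]>150);m[:90]=0;m[150:]=0;m[:,:250]=0;m[:,350:]=0
v,uu=np.nonzero(m);print(np.round(np.c_[uu,v,P[v,uu]*1000][::3]).astype(int).tolist())
E
```

```text
[308.90387937 115.89721273] [287.55504076 116.73847793]
[[310, 116, 545, 296, 88], [308, 118, 540, 302, 75], [308, 119, 540, 302, 72], [308, 120, 540, 303, 68], [308, 121, 540, 304, 63], [308, 122, 540, 304, 59], [308, 123, 539, 301, 58], [308, 124, 539, 301, 55], [310, 125, 545, 300, 51], [313, 127, 554, 308, 36]]
```

View pics/s2.png

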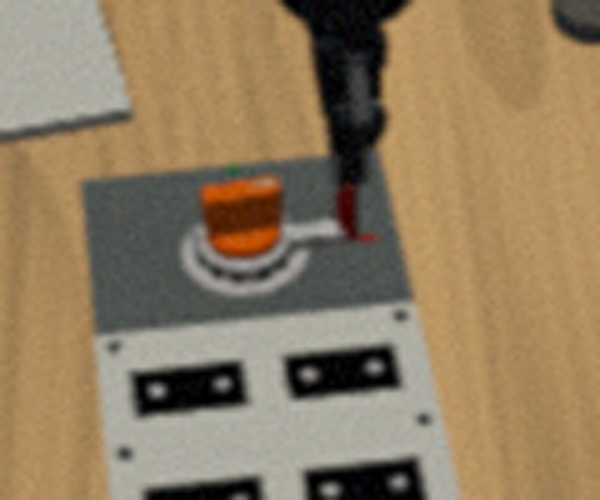

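```bash
python3 - <<'E'
from h import *
s=cams.get_image("side");P=cloud(s)*1000
for r in range(98,128,2):
    print(r,[tuple(np.round(P[r,c]).astype(int).tolist()) for c in (304,306,308,310,312,314,316)], s["frame"][r,310].tolist())
print(env.read_state()["gripper_width"],env.read_state()["wrist_force"],proj(s,env.read_state()["tcp_pos"]))
E
```

```text
98 [(530, 291, 155), (535, 297, 150), (540, 284, 160), (544, 262, 177), (549, 259, 179), (556, 293, 151), (561, 291, 153)] [51, 50, 48]
100 [(529, 291, 149), (535, 291, 147), (540, 291, 148), (544, 263, 169), (549, 256, 175), (554, 265, 167), (560, 266, 166)] [47, 48, 44]
102 [(536, 465, 1), (535, 290, 142), (538, 249, 175), (543, 250, 173), (548, 248, 175), (553, 248, 175), (558, 248, 174)] [48, 46, 47]
104 [(535, 452, 4), (535, 293, 133), (538, 244, 173), (543, 246, 171), (548, 247, 169), (553, 244, 171), (558, 248, 168)] [25, 21, 21]
106 [(496, -596, 857), (535, 294, 125), (538, 249, 162), (543, 252, 159), (548, 251, 159), (553, 252, 158), (559, 255, 155)] [9, 6, 5]
108 [(534, 437, 1), (534, 277, 132), (538, 263, 144), (544, 266, 141), (549, 275, 134), (555, 276, 132), (572, 431, 3)] [7, 8, 3]
110 [(534, 427, 1), (535, 301, 106), (540, 294, 111), (545, 297, 108), (551, 295, 109), (562, 386, 33), (571, 419, 5)] [13, 11, 15]
112 [(532, 375, 36), (535, 303, 97), (540, 294, 104), (545, 294, 103), (551, 297, 101), (562, 374, 35), (567, 373, 36)] [11, 11, 9]
114 [(531, 364, 38), (534, 3
[... 266 characters left out ...]
(540, 302, 76), (545, 299, 78), (554, 346, 37), (560, 348, 35), (565, 346, 36)] [16, 18, 56]
120 [(530, 339, 37), (536, 342, 33), (540, 304, 67), (545, 302, 68), (553, 343, 32), (559, 337, 36), (565, 336, 37)] [21, 20, 60]
122 [(529, 332, 35), (535, 331, 36), (540, 303, 61), (545, 303, 60), (552, 328, 37), (558, 331, 35), (564, 330, 34)] [12, 14, 51]
124 [(528, 308, 49), (534, 311, 46), (539, 301, 55), (545, 303, 52), (552, 323, 34), (558, 323, 33), (564, 320, 36)] [15, 15, 54]
126 [(528, 301, 48), (533, 300, 48), (539, 304, 44), (545, 303, 44), (551, 308, 40), (557, 311, 37), (563, 312, 35)] [11, 10, 52]
0.0002555950057381099 [ 0.25893993 -0.71591172  6.91737297] [309.65397975 121.1231328 ]
```

The fingers shut on top of the post: the depth map has the finger tips near z≈80 mm while the TCP reads 59 mm. The effective tips are therefore about 20 mm behind the reported TCP. I'll open and go deeper.

Emit:
drive_tool([
  [[-1, 0, 0, -0.015, 0, 0, 0], [-1, 0, 0, 0, 0, 0, 0], [-1, 0, 0, 0, 0, 0, 0], [-1, 0, 0, 0, 0, 0, 0], [-1, 0, 0, 0, 0, 0, 0], [-1, 0, 0, 0, 0, 0, 0], [-1, -0.002, 0, 0.013, 0, 0, 0], [-1, 0, 0, 0.014, 0, 0, 0]],
], force=60)

```text
clock: 5.6
tcp_pos: [0.5412, 0.3074, 0.0439]
ee_rot: [[0.997, 0.079, 0.0], [0.079, -0.997, -0.0], [0.0, 0.0, -1.0]]
wrist_force: [1.0, 0.3, -0.7]
gripper_width: 0.0856
gripper_force: 0.0
```

Emit:
drive_tool([
  [[1, 0, 0, 0, 0, 0, 0], [1, 0, 0, 0, 0, 0, 0], [1, 0, 0, 0, 0, 0, 0], [1, 0, 0, 0, 0, 0, 0], [1, 0, 0, 0, 0, 0, 0], [1, 0, 0, 0, 0, 0, 0], [1, 0, 0, 0, 0, 0, 0], [1, 0, 0, 0, 0, 0, 0]],
], force=60)

```text
clock: 6.4
tcp_pos: [0.5417, 0.3075, 0.0455]
ee_rot: [[0.997, 0.079, 0.001], [0.079, -0.997, 0.0], [0.001, -0.0, -1.0]]
wrist_force: [-1.2, -0.4, 5.2]
gripper_width: 0.0098
gripper_force: 58.6
```

Emit:
drive_tool([
  [[1, -0.0007, -0.009, 0, 0, 0, -0.3], [1, -0.0007, -0.009, 0, 0, 0, -0.3], [1, -0.0007, -0.009, 0, 0, 0, -0.3], [1, -0.0007, -0.009, 0, 0, 0, -0.3], [1, 0, 0, 0, 0, 0, 0]],
])

```text
clock: 6.9
tcp_pos: [0.5267, 0.3402, 0.0453]
ee_rot: [[0.774, 0.633, -0.002], [0.633, -0.774, -0.002], [-0.003, 0.001, -1.0]]
wrist_force: [-7.2, -5.9, 12.0]
gripper_width: 0.0101
gripper_force: 59.5
```

```bash
python3 - <<'E'
from h import *
s=cams.get_image("side")
cv2.imwrite("pics/s3.png",cv2.resize(s["frame"][80:180,240:360],(600,500),interpolation=cv2.INTER_CUBIC))
a=np.radians(4.5)+.6;go(482.8+60*np.cos(a),302.2+60*np.sin(a),44,4.5+np.degrees(.6))
E
```

```text
t7.0 pos [0.5269 0.34   0.0453] shift [0.0019 0.0017 0.0013] turn [0.001 0.006 0.005] | shift if turned first [0.0019 0.0017 0.0013] j7 -1.88 w 0.010 F [-7.1 -6.  10.4]
```

View pics/s3.png

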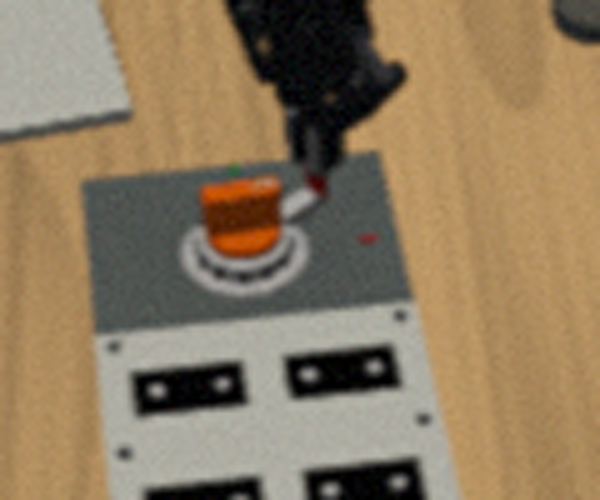

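The lever follows the gripper: the post is now at crop (316,185) and well off the red mark. Continuing to the stop.

Emit:
drive_tool([
  [[1, 0.0003, -0.009, 0, 0, 0, -0.3], [1, -0.0007, -0.009, 0, 0, 0, -0.3], [1, -0.0007, -0.009, 0, 0, 0, -0.3], [1, -0.0007, -0.009, 0, 0, 0, -0.3], [1, -0.0007, -0.009, 0, 0, 0, -0.3], [1, -0.0007, -0.009, 0, 0, 0, -0.3], [1, -0.0005, -0.006, 0, 0, 0, -0.18], [1, 0, 0, 0, 0, 0, 0]],
])

```text
clock: 7.75
tcp_pos: [0.4801, 0.3589, 0.0454]
ee_rot: [[-0.096, 0.995, 0.006], [0.995, 0.096, -0.004], [-0.005, 0.005, -1.0]]
wrist_force: [10.8, -11.5, 7.1]
gripper_width: 0.0099
gripper_force: 59.3
```

```bash
python3 - <<'E'
from h import *
a=np.radians(4.5)+1.55;go(482.8+60*np.cos(a),302.2+60*np.sin(a),44,4.5+np.degrees(1.55))
p=np.array(env.read_state()["tcp_pos"])*1e3-[482.8,302.2,0];print(np.arctan2(p[1],p[0])-A,np.hypot(*p[:2]))
E
```

```text
t7.8 pos [0.4801 0.3589 0.0454] shift [ 0.0032 -0.0005  0.0013] turn [0.011 0.009 0.077] | shift if turned first [ 0.0032 -0.0006  0.0014] j7 -1.06 w 0.010 F [ 10.8 -11.5   7.1]
1.5398193436197343 56.80545141286717
```

Emit:
drive_tool([
  [[1, 0.002, -0.004, 0, 0, 0, 0], [1, 0, 0, 0, 0, 0, 0], [1, 0, 0, 0, 0, 0, 0]],
])

```text
clock: 8.05
tcp_pos: [0.4799, 0.359, 0.0455]
ee_rot: [[-0.089, 0.996, 0.01], [0.996, 0.089, -0.005], [-0.006, 0.01, -1.0]]
wrist_force: [23.7, -12.8, 2.6]
gripper_width: 0.0098
gripper_force: 59.1
```

```bash
python3 - <<'E'
from h import *
p=np.array(env.read_state()["tcp_pos"])*1e3-[482.8,302.2,0];print(np.arctan2(p[1],p[0])-A,np.hypot(*p[:2]))
E
```

```text
1.5437401526208423 56.83836310151863
```

Ring at its loose stop: more push only raised the force, with no motion. I'll release, lift and go to the screw, keeping the fingers part open to clear the post.

Emit:
drive_tool([
  [[0, 0, 0, 0, 0, 0, 0], [0, 0, 0, 0, 0, 0, 0], [0, 0, 0, 0, 0, 0, 0], [0, 0, 0, 0, 0, 0, 0], [0, 0, 0, -0.035, 0, 0, 0], [0, 0, 0, -0.035, 0, 0, 0], [0, 0, 0, 0, 0, 0, 0.3], [0, 0, 0, 0, 0, 0, 0.3]],
])

```text
clock: 8.85
tcp_pos: [0.4713, 0.3651, 0.1159]
ee_rot: [[0.206, 0.979, 0.001], [0.979, -0.206, 0.001], [0.001, 0.001, -1.0]]
wrist_force: [-0.2, -0.4, -1.1]
gripper_width: 0.0428
gripper_force: 0.0
```

Emit:
drive_tool([
  [[0, 0, 0, 0, 0, 0, 0.3], [0, 0, 0, 0, 0, 0, 0.3], [0, 0, 0, 0, 0, 0, 0.3], [0, 0, 0, 0, 0, 0, 0.3], [0, 0, 0, 0, 0, 0, 0.3], [0, 0, 0, 0, 0, 0, 0.3], [0, 0, 0, 0, 0, 0, 0.3], [0, 0, 0, 0, 0, 0, 0.3]],
])

```text
clock: 9.65
tcp_pos: [0.4707, 0.3647, 0.1148]
ee_rot: [[0.987, 0.163, -0.001], [0.163, -0.987, -0.0], [-0.001, -0.0, -1.0]]
wrist_force: [-0.2, 0.8, -0.3]
gripper_width: 0.0428
gripper_force: 0.0
```

```bash
python3 - <<'E'
from h import *
go(482.8,302.2,110,4.5)
im=cams.get_image("side");f=im["frame"];P=cloud(im)*1000
hsv=cv2.cvtColor(f,cv2.COLOR_BGR2HSV)
m=(hsv[...,0]>3)&(hsv[...,0]<18)&(hsv[...,1]>150)&(P[...,2]>76)&(P[...,2]<92);m[150:]=0;m[:,:250]=0;m[:,350:]=0
q=P[m];print(len(q),q[:,:2].min(0),q[:,:2].max(0),np.median(q,0))
E
```

```text
t9.7 pos [0.4707 0.3647 0.1148] shift [0.0017 0.0637 0.0048] turn [-0.     0.001  0.17 ] | shift if turned first [0.0071 0.0633 0.0048] j7 -2.40 w 0.043 F [-0.2  0.8 -0.3]
190 [461.63128583 287.92647985] [703.29465493 701.77795028] [557.40124568 688.20148768  83.53700401]
```

Emit:
drive_tool([
  [[0, 0.001, 0.032, 0, 0, 0, 0], [0, 0.001, 0.032, 0, 0, 0, 0], [0, 0, 0, 0, 0, 0, 0.17], [0, 0, 0, 0, 0, 0, 0]],
])

```text
clock: 10.1
tcp_pos: [0.4842, 0.3009, 0.1149]
ee_rot: [[0.996, 0.084, -0.0], [0.084, -0.996, -0.0], [-0.0, 0.0, -1.0]]
wrist_force: [0.4, 0.0, -0.2]
gripper_width: 0.0428
gripper_force: 0.0
```

```bash
python3 - <<'E'
from h import *
go(482.8,302.2,43,4.5)
E
```

```text
t10.1 pos [0.4842 0.3009 0.1149] shift [-0.0012 -0.0014  0.0719] turn [0.001 0.    0.011] | shift if turned first [-0.0013 -0.0014  0.0719] j7 -2.36 w 0.043 F [ 0.4  0.  -0.2]
```

Emit:
drive_tool([
  [[0, -0.001, -0.001, 0.036, 0, 0, 0], [0, 0, 0, 0.036, 0, 0, 0], [1, 0, 0, 0, 0, 0, 0], [1, 0, 0, 0, 0, 0, 0], [1, 0, 0, 0, 0, 0, 0], [1, 0, 0, 0, 0, 0, 0], [1, 0, 0, 0, 0, 0, 0]],
], force=80)

```text
clock: 10.8
tcp_pos: [0.4814, 0.3004, 0.0428]
ee_rot: [[0.996, 0.085, -0.004], [0.085, -0.996, -0.004], [-0.004, 0.004, -1.0]]
wrist_force: [-4.5, -8.3, -10.6]
gripper_width: 0.0123
gripper_force: 78.6
```

Emit:
drive_tool([
  [[1, 0, 0, 0, 0, 0, -0.3], [1, 0, 0, 0, 0, 0, -0.3], [1, 0, 0, 0, 0, 0, -0.3], [1, 0, 0, 0, 0, 0, -0.3], [1, 0, 0, 0, 0, 0, -0.3], [1, 0, 0, 0, 0, 0, -0.3], [1, 0, 0, 0, 0, 0, -0.3], [1, 0, 0, 0, 0, 0, -0.3]],
])

```text
clock: 11.6
tcp_pos: [0.4829, 0.2984, 0.0428]
ee_rot: [[0.278, 0.961, -0.002], [0.961, -0.278, -0.007], [-0.007, 0.0, -1.0]]
wrist_force: [0.0, -12.9, -11.4]
gripper_width: 0.0125
gripper_force: 78.7
```

```bash
python3 - <<'E'
from h import *
go(482.8,302.2,43,4.5+149)
print(env.read_state()["torque"])
s=cams.get_image("side")
cv2.imwrite("pics/s4.png",cv2.resize(s["frame"][80:200,240:360],(600,600),interpolation=cv2.INTER_CUBIC))
E
```

```text
t11.6 pos [0.4829 0.2984 0.0428] shift [ 0.0036 -0.0011 -0.0002] turn [-0.01   0.012 -2.779] | shift if turned first [ 0.0018  0.0033 -0.0002] j7 -1.31 w 0.012 F [  0.  -12.9 -11.4]
[-2.49375004  0.33691797 -0.14295668]
```

View pics/s4.png

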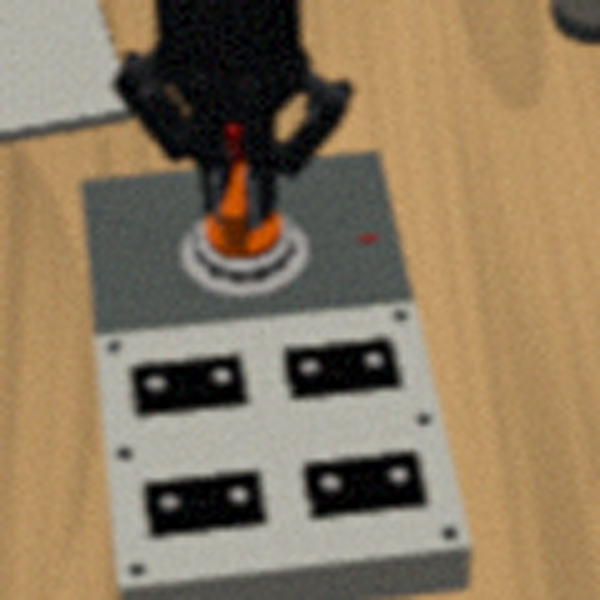

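The bar turns with the gripper, the ring is loose (post at the back) and the brackets are starting to rise. Continuing.

Emit:
drive_tool([
  [[1, 0.001, 0, 0, 0, 0, -0.3], [1, 0, 0, 0, 0, 0, -0.3], [1, 0, 0, 0, 0, 0, -0.3], [1, 0, 0, 0, 0, 0, -0.3], [1, 0, 0, 0, 0, 0, -0.3], [1, 0, 0, 0, 0, 0, -0.3], [1, 0, 0, 0, 0, 0, -0.3], [1, 0, 0, 0, 0, 0, -0.3]],
])

```text
clock: 12.45
tcp_pos: [0.4852, 0.2991, 0.0429]
ee_rot: [[-0.794, 0.608, 0.001], [0.608, 0.794, -0.007], [-0.005, -0.005, -1.0]]
wrist_force: [4.3, -9.9, -15.1]
gripper_width: 0.0118
gripper_force: 78.3
```

Emit:
drive_tool([
  [[1, 0, 0, 0, 0, 0, -0.25], [1, 0, 0, 0, 0, 0, -0.15], [1, 0, 0, 0, 0, 0, 0], [1, 0, 0, 0, 0, 0, 0]],
])

```text
clock: 12.85
tcp_pos: [0.4854, 0.2994, 0.0428]
ee_rot: [[-0.896, 0.444, 0.001], [0.444, 0.896, -0.006], [-0.004, -0.005, -1.0]]
wrist_force: [4.3, -9.3, -13.6]
gripper_width: 0.0122
gripper_force: 78.4
```

```bash
python3 - <<'E'
from h import *
go(482.8,302.2,43,4.5+149)
print(env.read_state()["torque"])
im=cams.get_image("top");P=cloud(im);f=im["frame"]
for c in [(226,203),(265,198),(229,243),(269,239)]:
    print(np.round(np.median(P[c[1]-5:c[1]+6,c[0]-3:c[0]+4].reshape(-1,3),0),4))
E
```

```text
t12.8 pos [0.4854 0.2994 0.0428] shift [ 0.0035  0.0013 -0.0002] turn [-0.01   0.007  0.005] | shift if turned first [ 0.0035  0.0013 -0.0002] j7 -0.06 w 0.012 F [  4.3  -9.3 -13.6]
[-1.96420585 -1.14038149 -0.20608756]
[0.5316 0.198  0.0532]
[0.5413 0.1172 0.0529]
[0.4488 0.192  0.0531]
[0.4562 0.1094 0.0528]
```

Emit:
drive_tool([
  [[1, 0, 0, 0, 0, 0, -0.16], [1, 0, 0, 0, 0, 0, 0]],
])

```text
clock: 13.1
tcp_pos: [0.4854, 0.2995, 0.0429]
ee_rot: [[-0.928, 0.372, 0.0], [0.372, 0.928, -0.006], [-0.002, -0.005, -1.0]]
wrist_force: [3.5, -7.6, -13.5]
gripper_width: 0.0119
gripper_force: 101.5
```

```bash
python3 - <<'E'
from h import *
go(482.8,302.2,43,4.5+149)
print(env.read_state()["torque"])
E
```

```text
t13.1 pos [0.4854 0.2995 0.0429] shift [ 0.0034  0.0016 -0.0001] turn [-0.01   0.005  0.163] | shift if turned first [ 0.0036  0.0013 -0.0001] j7 0.02 w 0.012 F [  3.5  -7.6 -13.5]
[-1.79807607 -0.78409136 -2.49102569]
```

The screw is at its up stop: torque built to 2.5 N·m and all four bracket tops are at 53 mm. I'll release, lift, and turn towards the first bracket.

Emit:
drive_tool([
  [[0, 0, 0, 0, 0, 0, 0.1], [0, 0, 0, 0, 0, 0, 0], [0, 0, 0, 0, 0, 0, 0], [0, 0, 0, -0.04, 0, 0, 0], [0, 0, 0, -0.04, 0, 0, 0], [-0.4, 0, 0, 0, 0, 0, -0.3], [-0.4, 0, 0, 0, 0, 0, -0.3], [-0.4, 0, 0, 0, 0, 0, -0.3]],
], force=40)

```text
clock: 13.9
tcp_pos: [0.4837, 0.3039, 0.1243]
ee_rot: [[-1.0, -0.03, 0.002], [-0.03, 1.0, 0.0], [-0.002, 0.0, -1.0]]
wrist_force: [-0.3, 0.0, 0.3]
gripper_width: 0.0597
gripper_force: 0.0
```

```bash
cat >> h.py <<'E'
def tray(h=.022):
    im=cams.get_image("top");hsv=cv2.cvtColor(im["frame"],cv2.COLOR_BGR2HSV)
    m=(hsv[...,0]>100)&(hsv[...,0]<130)&(hsv[...,1]>150);m[:,:300]=0
    m=cv2.morphologyEx(m.astype(np.uint8),cv2.MORPH_OPEN,np.ones((3,3)))
    v,u=np.nonzero(m);q=np.array([at_z(im,a,b,h)[:2] for a,b in zip(u,v)])*1000
    r=cv2.minAreaRect(q.astype(np.float32));print("tray",np.round(r[0],1),np.round(r[1],1),round(r[2],1));return im
E
python3 - <<'E'
from h import *
go(448.6,196.8,100,184.5);im=tray();P=cloud(im);f=im["frame"]
hsv=cv2.cvtColor(f,cv2.COLOR_BGR2HSV);m=(P[...,2]>.047)&(P[...,2]<.058)&(hsv[...,2]<70)
m[:170]=0;m[280:]=0;m[:,:205]=0;m[:,295:]=0
n,l,st,c=cv2.connectedComponentsWithStats(m.astype(np.uint8))
for i in range(1,n):
    if st[i,4]>60:
        v,u=np.nonzero(l==i);q=np.array([at_z(im,a,b,.0525)[:2] for a,b in zip(u,v)])*1000
        r=cv2.minAreaRect(q.astype(np.float32));print(np.round(r[0],1),np.round(r[1],1),round(r[2],1))
E
```

```text
t13.9 pos [0.4837 0.3039 0.1243] shift [ 0.0384 -0.106   0.0242] turn [ 0.001  0.003 -0.096] | shift if turned first [ 0.0434 -0.104   0.0243] j7 0.45 w 0.060 F [-0.3  0.   0.3]
tray [ 531.5 -200.1] [225.8 185.1] 72.4
[539.2 118.6] [56.5 29.5] 4.4
[532.3 202.5] [57.4 30.3] 4.3
[455.5 111.3] [56.9 29.5] 4.7
[448.8 196.2] [56.9 30.8] 5.1
```

The tray was knocked and is now at (531,-200), same yaw. The brackets are where expected, so I'll go to the bracket at (449,196).

Emit:
drive_tool([
  [[-0.4, 0, 0, 0, 0, 0, -0.096], [-0.4, 0.0215, -0.035, 0, 0, 0, 0], [-0.4, 0.0215, -0.035, 0, 0, 0, 0], [-0.4, 0, -0.0345, 0.024, 0, 0, 0], [-0.4, 0, 0, 0.02, 0, 0, 0], [-0.4, 0, 0, 0, 0, 0, 0]],
], force=40)

```text
clock: 14.55
tcp_pos: [0.4473, 0.1945, 0.0779]
ee_rot: [[-0.998, -0.067, -0.001], [-0.067, 0.998, -0.002], [0.002, -0.002, -1.0]]
wrist_force: [-0.2, 0.5, -0.1]
gripper_width: 0.0602
gripper_force: 0.0
```

```bash
python3 -c "
from h import *
go(448.7,196.5,16,184.5)"
```

```text
t14.6 pos [0.4473 0.1945 0.0779] shift [-0.0017  0.0021  0.0619] turn [-0.004 -0.003 -0.023] | shift if turned first [-0.0016  0.0019  0.0619] j7 0.66 w 0.060 F [-0.2  0.5 -0.1]
```

Emit:
drive_tool([
  [[-0.4, -0.0015, 0.002, 0.03, 0, 0, -0.023], [-0.4, 0, 0, 0.031, 0, 0, 0], [1, 0, 0, 0, 0, 0, 0], [1, 0, 0, 0, 0, 0, 0], [1, 0, 0, 0, 0, 0, 0], [1, 0, 0, 0, 0, 0, 0], [1, 0, 0, 0, 0, 0, 0]],
], force=40)

```text
clock: 15.25
tcp_pos: [0.4491, 0.1964, 0.0194]
ee_rot: [[-0.997, -0.08, -0.001], [-0.08, 0.997, -0.005], [0.001, -0.005, -1.0]]
wrist_force: [-2.6, -9.5, -0.4]
gripper_width: 0.0308
gripper_force: 41.0
```

Emit:
drive_tool([
  [[1, 0, 0, -0.02, 0, 0, 0], [1, 0, 0, -0.03, 0, 0, 0], [1, 0, 0, -0.035, 0, 0, 0], [1, 0, -0.04, 0, 0, 0, 0], [1, 0, -0.04, 0, 0, 0, 0], [1, 0, -0.045, 0, 0, 0, 0], [1, 0, -0.045, 0, 0, 0, 0], [1, 0, -0.045, 0, 0, 0, 0]],
])

```text
clock: 16.05
tcp_pos: [0.4675, -0.0168, 0.1055]
ee_rot: [[-0.997, -0.083, 0.003], [-0.083, 0.997, -0.001], [-0.003, -0.001, -1.0]]
wrist_force: [0.9, 0.4, -0.0]
gripper_width: 0.0312
gripper_force: 41.0
```

Emit:
drive_tool([
  [[1, 0, -0.045, 0, 0, 0, 0], [1, 0, -0.045, 0, 0, 0, 0], [1, 0.004, -0.045, 0, 0, 0, 0], [1, 0.004, -0.045, 0, 0, 0, 0], [1, 0, -0.03, 0, 0, 0, 0.25], [1, 0, 0, 0, 0, 0, 0.25], [1, 0, 0, 0, 0, 0, 0.25], [1, 0, 0, 0, 0, 0, 0]],
])

```text
clock: 16.85
tcp_pos: [0.4772, -0.2253, 0.1055]
ee_rot: [[-0.957, 0.29, 0.003], [0.29, 0.957, -0.001], [-0.003, -0.0, -1.0]]
wrist_force: [0.3, -0.2, -0.5]
gripper_width: 0.0307
gripper_force: 41.0
```

```bash
python3 -c "
from h import *
go(476.3,-235.1,-5,162.4);im=tray(); cv2.imwrite('pics/t5.png',im['frame'][130:300,180:540].repeat(2,0).repeat(2,1))"
```

```text
t16.9 pos [ 0.4772 -0.2253  0.1055] shift [-0.0017 -0.0096  0.1105] turn [-0.     0.005  0.025] | shift if turned first [-0.0021 -0.0096  0.1105] j7 1.25 w 0.031 F [ 0.3 -0.2 -0.5]
tray [ 531.6 -200.1] [225.8 184.9] 72.4
```

View pics/t5.png

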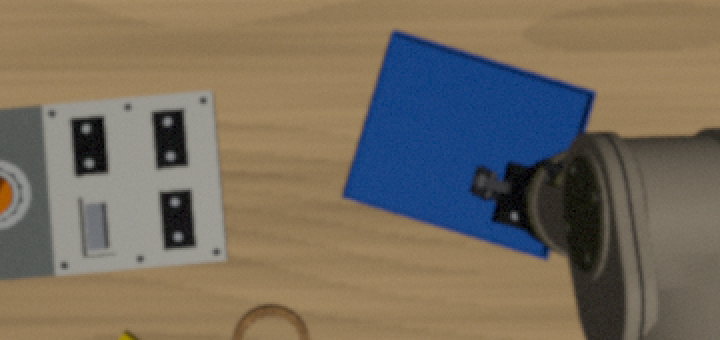

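The held bracket is visible over the tray at about (510,195) in this crop, and its cavity is empty (pad at 95,225). Lowering.

Emit:
drive_tool([
  [[1, -0.002, -0.0095, 0.035, 0, 0, 0.025], [1, 0, 0, 0.035, 0, 0, 0], [1, 0, 0, 0.02, 0, 0, 0], [1, 0, 0, 0.016, 0, 0, 0], [1, 0, 0, 0, 0, 0, 0], [-0.2, 0, 0, 0, 0, 0, 0], [-0.2, 0, 0, 0, 0, 0, 0], [-0.2, 0, 0, 0, 0, 0, 0]],
])

```text
clock: 17.7
tcp_pos: [0.4756, -0.2359, -0.0019]
ee_rot: [[-0.954, 0.301, 0.001], [0.301, 0.954, -0.001], [-0.002, -0.001, -1.0]]
wrist_force: [0.5, -1.4, -0.8]
gripper_width: 0.0513
gripper_force: 0.0
```

Emit:
drive_tool([
  [[-0.2, 0, 0, -0.03, 0, 0, 0], [-0.2, 0, 0, -0.04, 0, 0, 0], [-0.4, 0, 0, -0.04, 0, 0, 0], [-0.4, 0, 0.045, 0, 0, 0, 0], [-0.4, 0, 0.045, 0, 0, 0, 0], [-0.4, 0, 0.045, 0, 0, 0, 0], [-0.4, 0, 0.045, 0, 0, 0, 0], [-0.4, 0, 0.045, 0, 0, 0, 0]],
])

```text
clock: 18.5
tcp_pos: [0.5432, -0.0196, 0.1078]
ee_rot: [[-0.954, 0.301, 0.001], [0.301, 0.954, -0.001], [-0.001, -0.001, -1.0]]
wrist_force: [1.2, -0.2, -0.1]
gripper_width: 0.0601
gripper_force: 0.0
```

```bash
python3 -c "
from h import *
go(455.4,111.6,80,184.5);im=tray();P=cloud(im)
hsv=cv2.cvtColor(im['frame'],cv2.COLOR_BGR2HSV);m=(hsv[...,2]<60);m[:,:360]=0;m[:,520:]=0;m[:140]=0;m[270:]=0
n,l,st,c=cv2.connectedComponentsWithStats(m.astype(np.uint8))
for i in range(1,n):
    if st[i,4]>60: print(st[i],np.round(np.median(P[l==i],0),3))
"
```

```text
t18.5 pos [ 0.5432 -0.0196  0.1078] shift [0.1233 0.0987 0.0275] turn [-0.002  0.002 -0.769] | shift if turned first [0.0773 0.1377 0.0278] j7 0.83 w 0.060 F [ 1.2 -0.2 -0.1]
tray [ 531.  -202.1] [221.7 184.8] 72.4
[418 213  23  30 378] [ 0.477 -0.23   0.028]
```

First bracket is down flat (top 28 mm). Now the second, at (455,112).

Emit:
drive_tool([
  [[-0.4, 0, 0, 0, 0, 0, -0.256], [-0.4, 0, 0, 0, 0, 0, -0.256], [-0.4, 0, 0, 0, 0, 0, -0.257], [-0.4, 0.022, 0.04, 0, 0, 0, 0], [-0.4, 0.022, 0.04, 0, 0, 0, 0], [-0.4, 0.022, 0.038, 0, 0, 0, 0], [-0.4, 0.0113, 0.0197, 0.028, 0, 0, 0], [-0.4, 0, 0, 0, 0, 0, 0]],
])

```text
clock: 19.35
tcp_pos: [0.4518, 0.1118, 0.0775]
ee_rot: [[-0.996, -0.084, -0.002], [-0.084, 0.996, -0.002], [0.002, -0.002, -1.0]]
wrist_force: [0.6, -0.3, 0.2]
gripper_width: 0.0599
gripper_force: 0.0
```

```bash
python3 -c "
from h import *
go(455.4,111.6,16,184.5)"
```

```text
t19.4 pos [0.4518 0.1118 0.0775] shift [-0.0037 -0.0004  0.0615] turn [-0.004 -0.004  0.011] | shift if turned first [-0.0036 -0.0005  0.0615] j7 0.93 w 0.060 F [ 0.6 -0.3  0.2]
```

Emit:
drive_tool([
  [[-0.4, -0.0035, 0, 0.03, 0, 0, 0.011], [-0.4, 0, 0, 0.031, 0, 0, 0], [1, 0, 0, 0, 0, 0, 0], [1, 0, 0, 0, 0, 0, 0], [1, 0, 0, 0, 0, 0, 0], [1, 0, 0, 0, 0, 0, 0], [1, 0, 0, 0, 0, 0, 0]],
], force=40)

```text
clock: 20.05
tcp_pos: [0.4592, 0.1103, 0.019]
ee_rot: [[-0.997, -0.073, 0.002], [-0.073, 0.997, -0.0], [-0.002, -0.0, -1.0]]
wrist_force: [-0.3, -1.2, 5.6]
gripper_width: 0.0308
gripper_force: 43.9
```

Emit:
drive_tool([
  [[1, 0, 0, -0.02, 0, 0, 0], [1, 0, 0, -0.03, 0, 0, 0], [1, 0, 0, -0.035, 0, 0, 0], [1, -0.009, -0.045, 0, 0, 0, 0], [1, -0.009, -0.045, 0, 0, 0, 0], [1, -0.009, -0.045, 0, 0, 0, 0], [1, -0.009, -0.045, 0, 0, 0, 0], [1, -0.009, -0.045, 0, 0, 0, 0]],
])

```text
clock: 20.85
tcp_pos: [0.5199, -0.113, 0.1035]
ee_rot: [[-0.997, -0.073, 0.001], [-0.073, 0.997, -0.001], [-0.001, -0.001, -1.0]]
wrist_force: [0.8, 0.3, -0.7]
gripper_width: 0.0306
gripper_force: 43.1
```

Emit:
drive_tool([
  [[1, -0.009, -0.045, 0, 0, 0, 0], [1, -0.009, -0.045, 0, 0, 0, 0], [1, -0.009, -0.045, 0, 0, 0, 0], [1, 0, -0.019, 0, 0, 0, 0.26], [1, 0, 0, 0, 0, 0, 0.26], [1, 0, 0, 0, 0, 0, 0.25], [1, 0, 0, 0, 0, 0, 0]],
])

```text
clock: 21.55
tcp_pos: [0.5579, -0.2625, 0.1036]
ee_rot: [[-0.951, 0.309, 0.0], [0.309, 0.951, -0.0], [-0.001, -0.0, -1.0]]
wrist_force: [-0.1, 0.2, -0.3]
gripper_width: 0.0307
gripper_force: 43.1
```

```bash
python3 -c "
from h import *
go(556.4,-260.4,-2,162.4);im=tray();P=cloud(im)*1000
for c in [(226,203),(265,198),(229,243),(269,239)]: print(np.round(np.median(P[c[1]-5:c[1]+6,c[0]-3:c[0]+4].reshape(-1,3),0)))"
```

```text
t21.6 pos [ 0.5579 -0.2625  0.1036] shift [0.0021 0.0016 0.1056] turn [-0.001  0.001 -0.014] | shift if turned first [0.0021 0.0015 0.1056] j7 1.22 w 0.031 F [-0.1  0.2 -0.3]
tray [ 531.5 -200.1] [225.8 184.9] 72.4
[532. 198.  54.]
[541. 117.  53.]
[449. 193.  48.]
[456. 110.  49.]
```

Emit:
drive_tool([
  [[1, 0.002, 0.0015, 0.035, 0, 0, 0], [1, 0, 0, 0.035, 0, 0, 0], [1, 0, 0, 0.02, 0, 0, 0], [1, 0, 0, 0.015, 0, 0, 0], [1, 0, 0, 0, 0, 0, 0], [-0.2, 0, 0, 0, 0, 0, 0], [-0.2, 0, 0, 0, 0, 0, 0], [-0.2, 0, 0, 0, 0, 0, 0]],
])

```text
clock: 22.4
tcp_pos: [0.5572, -0.2605, -0.0007]
ee_rot: [[-0.952, 0.307, 0.002], [0.307, 0.952, -0.001], [-0.002, -0.0, -1.0]]
wrist_force: [-0.3, -0.7, -0.6]
gripper_width: 0.0511
gripper_force: 0.0
```

Emit:
drive_tool([
  [[-0.2, 0, 0, -0.03, 0, 0, 0], [-0.2, 0, 0, -0.04, 0, 0, 0], [-0.4, 0, 0, -0.04, 0, 0, -0.25], [-0.4, 0, 0, 0, 0, 0, -0.25], [-0.4, 0, 0, 0, 0, 0, -0.25], [-0.4, 0, 0.045, 0, 0, 0, 0], [-0.4, 0, 0.045, 0, 0, 0, 0], [-0.4, 0, 0.045, 0, 0, 0, 0]],
])

```text
clock: 23.2
tcp_pos: [0.5478, -0.1241, 0.1087]
ee_rot: [[-0.998, -0.062, 0.001], [-0.062, 0.998, -0.0], [-0.001, -0.001, -1.0]]
wrist_force: [1.5, 0.0, 0.7]
gripper_width: 0.0593
gripper_force: 0.0
```

```bash
python3 -c "
from h import *
go(539.3,118.5,80,184.5);im=tray();P=cloud(im)
hsv=cv2.cvtColor(im['frame'],cv2.COLOR_BGR2HSV);m=(hsv[...,2]<60);m[:,:360]=0;m[:,520:]=0;m[:140]=0;m[270:]=0
n,l,st,c=cv2.connectedComponentsWithStats(m.astype(np.uint8))
for i in range(1,n):
    if st[i,4]>60: print(st[i],np.round(np.median(P[l==i],0),3))
"
```

```text
t23.2 pos [ 0.5478 -0.1241  0.1087] shift [-0.0066  0.2427  0.0286] turn [-0.001  0.002 -0.032] | shift if turned first [-0.0106  0.2426  0.0287] j7 1.35 w 0.059 F [1.5 0.  0.7]
tray [ 537.7 -103.9] [211.4  97.5] 13.0
[ 360  148   66  122 1432] [ 0.525 -0.081  0.483]
```

Arm occludes the tray here; moving on to the third bracket and rechecking then.

Emit:
drive_tool([
  [[-0.4, -0.002, 0.048, 0, 0, 0, -0.03], [-0.4, -0.002, 0.048, 0, 0, 0, 0], [-0.4, -0.002, 0.048, 0, 0, 0, 0], [-0.4, -0.002, 0.048, 0, 0, 0, 0], [-0.4, -0.002, 0.05, 0.028, 0, 0, 0], [-0.4, 0, 0, 0, 0, 0, 0]],
])

```text
clock: 23.85
tcp_pos: [0.5373, 0.1177, 0.0829]
ee_rot: [[-0.996, -0.089, -0.001], [-0.089, 0.996, 0.002], [0.001, 0.002, -1.0]]
wrist_force: [-0.9, 0.1, 1.1]
gripper_width: 0.0598
gripper_force: 0.0
```

```bash
python3 -c "
from h import *
go(539.3,118.5,16,184.5);im=tray();P=cloud(im)
hsv=cv2.cvtColor(im['frame'],cv2.COLOR_BGR2HSV);m=(hsv[...,2]<60);m[:,:360]=0;m[:,520:]=0;m[:140]=0;m[270:]=0
n,l,st,c=cv2.connectedComponentsWithStats(m.astype(np.uint8))
for i in range(1,n):
    if st[i,4]>60: print(st[i],np.round(np.median(P[l==i],0),3))
"
```

```text
t23.9 pos [0.5373 0.1177 0.0829] shift [-0.0021  0.0005  0.0669] turn [ 0.004 -0.001  0.021] | shift if turned first [-0.002   0.0007  0.0669] j7 0.93 w 0.060 F [-0.9  0.1  1.1]
tray [ 531.6 -200.1] [225.9 184.8] 72.4
[430 177  22  30 385] [ 0.554 -0.254  0.028]
[419 213  22  30 376] [ 0.477 -0.231  0.028]
```

Emit:
drive_tool([
  [[-0.4, -0.002, 0, 0.03, 0, 0, 0.02], [-0.4, 0, 0, 0.036, 0, 0, 0], [1, 0, 0, 0, 0, 0, 0], [1, 0, 0, 0, 0, 0, 0], [1, 0, 0, 0, 0, 0, 0], [1, 0, 0, 0, 0, 0, 0], [1, 0, 0, 0, 0, 0, 0]],
], force=40)

```text
clock: 24.6
tcp_pos: [0.5412, 0.1142, 0.0198]
ee_rot: [[-0.997, -0.071, 0.0], [-0.071, 0.997, 0.006], [-0.001, 0.006, -1.0]]
wrist_force: [-5.2, 13.1, -2.6]
gripper_width: 0.0312
gripper_force: 41.2
```

Emit:
drive_tool([
  [[1, 0, 0, -0.02, 0, 0, 0], [1, 0, 0, -0.03, 0, 0, 0], [1, 0, 0, -0.035, 0, 0, 0], [1, -0.004, -0.045, 0, 0, 0, 0], [1, -0.004, -0.045, 0, 0, 0, 0], [1, -0.004, -0.048, 0, 0, 0, 0], [1, -0.004, -0.048, 0, 0, 0, 0], [1, -0.004, -0.048, 0, 0, 0, 0]],
])

```text
clock: 25.4
tcp_pos: [0.5783, -0.1248, 0.1053]
ee_rot: [[-0.998, -0.067, 0.002], [-0.067, 0.998, -0.001], [-0.002, -0.001, -1.0]]
wrist_force: [0.7, 0.0, -0.3]
gripper_width: 0.0313
gripper_force: 41.5
```

Emit:
drive_tool([
  [[1, -0.004, -0.048, 0, 0, 0, 0], [1, 0, 0, 0, 0, 0, 0.26], [1, 0, 0, 0, 0, 0, 0.26], [1, 0, 0, 0, 0, 0, 0.25], [1, 0, 0, 0, 0, 0, 0]],
])

```text
clock: 25.9
tcp_pos: [0.5856, -0.1702, 0.1051]
ee_rot: [[-0.949, 0.314, 0.002], [0.314, 0.949, -0.001], [-0.002, -0.0, -1.0]]
wrist_force: [-0.3, 0.8, -0.5]
gripper_width: 0.0315
gripper_force: 41.6
```

```bash
python3 -c "
from h import *
go(586.6,-165.1,-2,162.4);im=tray()
for d in cams.landmark_of('tray','side')[:1]: print(at_z(cams.get_image('side'),*d['at'],0))"
```

```text
t25.9 pos [ 0.5856 -0.1702  0.1051] shift [0.0009 0.0052 0.1071] turn [-0.     0.005 -0.025] | shift if turned first [0.0006 0.0052 0.1071] j7 1.07 w 0.032 F [-0.3  0.8 -0.5]
tray [ 531.6 -199.8] [225.4 184.7] 72.5
[ 0.52882955 -0.20624968  0.        ]
```

Emit:
drive_tool([
  [[1, 0.001, 0.005, 0.035, 0, 0, -0.02], [1, 0, 0, 0.035, 0, 0, 0], [1, 0, 0, 0.02, 0, 0, 0], [1, 0, 0, 0.016, 0, 0, 0], [1, 0, 0, 0, 0, 0, 0], [-0.2, 0, 0, 0, 0, 0, 0], [-0.2, 0, 0, 0, 0, 0, 0], [-0.2, 0, 0, 0, 0, 0, 0]],
])

```text
clock: 26.85
tcp_pos: [0.5864, -0.1646, -0.0022]
ee_rot: [[-0.953, 0.302, 0.002], [0.302, 0.953, -0.001], [-0.002, -0.0, -1.0]]
wrist_force: [0.4, 0.7, -1.1]
gripper_width: 0.0513
gripper_force: 0.0
```

Emit:
drive_tool([
  [[-0.2, 0, 0, -0.03, 0, 0, 0], [-0.2, 0, 0, -0.04, 0, 0, 0], [-0.4, 0, 0, -0.04, 0, 0, -0.25], [-0.4, 0, 0, 0, 0, 0, -0.25], [-0.4, 0, 0, 0, 0, 0, -0.25], [-0.4, 0, 0.048, 0, 0, 0, 0], [-0.4, 0, 0.048, 0, 0, 0, 0], [-0.4, 0, 0.048, 0, 0, 0, 0]],
])

```text
clock: 27.65
tcp_pos: [0.5758, -0.0194, 0.1074]
ee_rot: [[-0.998, -0.067, 0.001], [-0.067, 0.998, -0.0], [-0.001, -0.0, -1.0]]
wrist_force: [1.7, 1.3, -0.6]
gripper_width: 0.0595
gripper_force: 0.0
```

```bash
python3 -c "
from h import *
go(532.7,203.0,80,184.5)"
```

```text
t27.6 pos [ 0.5758 -0.0194  0.1074] shift [0.0281 0.2248 0.0272] turn [-0.001  0.002 -0.023] | shift if turned first [0.0255 0.2251 0.0274] j7 1.17 w 0.059 F [ 1.7  1.3 -0.6]
```

Emit:
drive_tool([
  [[-0.4, 0.005, 0.045, 0, 0, 0, -0.023], [-0.4, 0.005, 0.045, 0, 0, 0, 0], [-0.4, 0.005, 0.045, 0, 0, 0, 0], [-0.4, 0.005, 0.045, 0, 0, 0, 0], [-0.4, 0.005, 0.045, 0.027, 0, 0, 0], [-0.4, 0, 0, 0, 0, 0, 0]],
])

```text
clock: 28.25
tcp_pos: [0.5301, 0.2063, 0.0801]
ee_rot: [[-0.996, -0.09, -0.001], [-0.09, 0.996, 0.002], [0.001, 0.002, -1.0]]
wrist_force: [-0.3, -0.3, 1.0]
gripper_width: 0.0599
gripper_force: 0.0
```

```bash
python3 -c "
from h import *
go(532.7,203.0,16,184.5);im=tray();P=cloud(im)
hsv=cv2.cvtColor(im['frame'],cv2.COLOR_BGR2HSV);m=(hsv[...,2]<60);m[:,:360]=0;m[:,520:]=0;m[:140]=0;m[270:]=0
n,l,st,c=cv2.connectedComponentsWithStats(m.astype(np.uint8))
for i in range(1,n):
    if st[i,4]>60: print(st[i],np.round(np.median(P[l==i],0),3))
"
```

```text
t28.2 pos [0.5301 0.2063 0.0801] shift [-0.0024 -0.0037  0.0641] turn [ 0.004 -0.003  0.023] | shift if turned first [-0.0024 -0.0035  0.0641] j7 0.77 w 0.060 F [-0.3 -0.3  1. ]
tray [ 531.4 -200.1] [225.8 184.9] 72.4
[386 163  21  29 359] [ 0.585 -0.16   0.028]
[429 177  23  30 383] [ 0.554 -0.254  0.028]
[419 213  22  30 377] [ 0.477 -0.23   0.028]
```

Emit:
drive_tool([
  [[-0.4, -0.002, -0.0035, 0.03, 0, 0, 0.02], [-0.4, 0, 0, 0.033, 0, 0, 0], [1, 0, 0, 0, 0, 0, 0], [1, 0, 0, 0, 0, 0, 0], [1, 0, 0, 0, 0, 0, 0], [1, 0, 0, 0, 0, 0, 0], [1, 0, 0, 0, 0, 0, 0]],
], force=40)

```text
clock: 29.0
tcp_pos: [0.536, 0.1992, 0.0205]
ee_rot: [[-0.997, -0.072, 0.001], [-0.072, 0.997, 0.005], [-0.001, 0.005, -1.0]]
wrist_force: [-3.2, 9.5, -3.4]
gripper_width: 0.0312
gripper_force: 41.2
```

Emit:
drive_tool([
  [[1, 0, 0, -0.02, 0, 0, 0], [1, 0, 0, -0.03, 0, 0, 0], [1, 0, 0, -0.035, 0, 0, 0], [1, 0.0075, -0.045, 0, 0, 0, 0], [1, 0.0075, -0.045, 0, 0, 0, 0], [1, 0.0075, -0.048, 0, 0, 0, 0], [1, 0.0075, -0.048, 0, 0, 0, 0], [1, 0.0075, -0.048, 0, 0, 0, 0]],
])

```text
clock: 29.8
tcp_pos: [0.5154, -0.0424, 0.1053]
ee_rot: [[-0.998, -0.069, 0.002], [-0.069, 0.998, -0.002], [-0.002, -0.002, -1.0]]
wrist_force: [1.1, -0.6, -1.0]
gripper_width: 0.0313
gripper_force: 41.6
```

Emit:
drive_tool([
  [[1, 0.0075, -0.048, 0, 0, 0, 0], [1, 0.0075, -0.048, 0, 0, 0, 0], [1, 0, -0.007, 0, 0, 0, 0.26], [1, 0, 0, 0, 0, 0, 0.26], [1, 0, 0, 0, 0, 0, 0.23], [1, 0, 0, 0, 0, 0, 0]],
])

```text
clock: 30.4
tcp_pos: [0.5079, -0.1444, 0.1052]
ee_rot: [[-0.953, 0.303, 0.002], [0.303, 0.953, -0.002], [-0.002, -0.001, -1.0]]
wrist_force: [0.4, -0.5, -0.2]
gripper_width: 0.0308
gripper_force: 41.7
```

```bash
python3 -c "
from h import *
go(506.6,-139.7,-2,162.4);im=tray()"
```

```text
t30.4 pos [ 0.5079 -0.1444  0.1052] shift [0.003  0.0042 0.1072] turn [-0.003  0.005 -0.001] | shift if turned first [0.0027 0.004  0.1072] j7 1.08 w 0.031 F [ 0.4 -0.5 -0.2]
tray [ 540.4 -172.2] [167.5 185.2] 72.3
```

Emit:
drive_tool([
  [[1, 0.003, 0.004, 0.035, 0, 0, 0], [1, 0, 0, 0.035, 0, 0, 0], [1, 0, 0, 0.02, 0, 0, 0], [1, 0, 0, 0.016, 0, 0, 0], [1, 0, 0, 0, 0, 0, 0], [-0.2, 0, 0, 0, 0, 0, 0], [-0.2, 0, 0, 0, 0, 0, 0], [-0.2, 0, 0, 0, 0, 0, 0]],
])

```text
clock: 31.25
tcp_pos: [0.5063, -0.1393, -0.002]
ee_rot: [[-0.954, 0.3, 0.001], [0.3, 0.954, -0.001], [-0.002, -0.0, -1.0]]
wrist_force: [-0.7, -0.2, -0.2]
gripper_width: 0.051
gripper_force: 0.0
```

Emit:
drive_tool([
  [[-0.2, 0, 0, -0.03, 0, 0, 0], [-0.2, 0, 0, -0.04, 0, 0, 0], [0, 0, 0, -0.05, 0, 0, 0], [0, 0, 0.045, 0, 0, 0, 0.155], [0, 0, 0.045, 0, 0, 0, 0.155], [0, 0, 0.045, 0, 0, 0, 0], [0, 0, 0.045, 0, 0, 0, 0], [0, 0, 0.045, 0, 0, 0, 0]],
])

```text
clock: 32.05
tcp_pos: [0.5968, 0.0679, 0.1177]
ee_rot: [[-0.896, 0.445, 0.001], [0.445, 0.896, -0.001], [-0.001, -0.0, -1.0]]
wrist_force: [0.9, -0.7, -0.9]
gripper_width: 0.0425
gripper_force: 0.0
```

```bash
python3 -c "
from h import *
go(483,301,118,153.5)"
```

```text
t32.0 pos [0.5968 0.0679 0.1177] shift [ 0.2056  0.1581 -0.0006] turn [-0.     0.002  0.003] | shift if turned first [ 0.2059  0.1578 -0.0003] j7 0.54 w 0.043 F [ 0.9 -0.7 -0.9]
```

Emit:
drive_tool([
  [[0, 0.034, 0.026, 0, 0, 0, 0], [0, 0.034, 0.026, 0, 0, 0, 0], [0, 0.034, 0.026, 0, 0, 0, 0], [0, 0.034, 0.026, 0, 0, 0, 0], [0, 0.034, 0.026, 0, 0, 0, 0], [0, 0.035, 0.028, 0, 0, 0, 0], [0, 0, 0, 0, 0, 0, 0]],
])

```text
clock: 32.75
tcp_pos: [0.4782, 0.3059, 0.1185]
ee_rot: [[-0.9, 0.435, 0.001], [0.435, 0.9, 0.003], [0.001, 0.003, -1.0]]
wrist_force: [-0.5, 0.1, 0.6]
gripper_width: 0.0425
gripper_force: 0.0
```

```bash
python3 -c "
from h import *
go(483,301,43,153.5);im=tray();P=cloud(im)
cv2.imwrite('pics/t6.png',im['frame'][130:300,120:530].repeat(2,0)[:,:].repeat(2,1)[:,:800])
hsv=cv2.cvtColor(im['frame'],cv2.COLOR_BGR2HSV);m=(hsv[...,2]<60);m[:,:360]=0;m[:,520:]=0;m[:140]=0;m[270:]=0
n,l,st,c=cv2.connectedComponentsWithStats(m.astype(np.uint8))
for i in range(1,n):
    if st[i,4]>60: print(st[i],np.round(np.median(P[l==i],0),3))
"
```

```text
t32.8 pos [0.4782 0.3059 0.1185] shift [-0.0065 -0.0025  0.0755] turn [ 0.006 -0.002  0.025] | shift if turned first [-0.0064 -0.0022  0.0755] j7 0.10 w 0.043 F [-0.5  0.1  0.6]
tray [ 531.5 -200. ] [226.1 184.9] 72.4
[386 163  21  29 359] [ 0.585 -0.16   0.028]
[430 177  22  30 386] [ 0.554 -0.254  0.028]
[374 201  21  29 346] [ 0.504 -0.134  0.029]
[419 213  22  30 378] [ 0.477 -0.23   0.028]
```

View pics/t6.png

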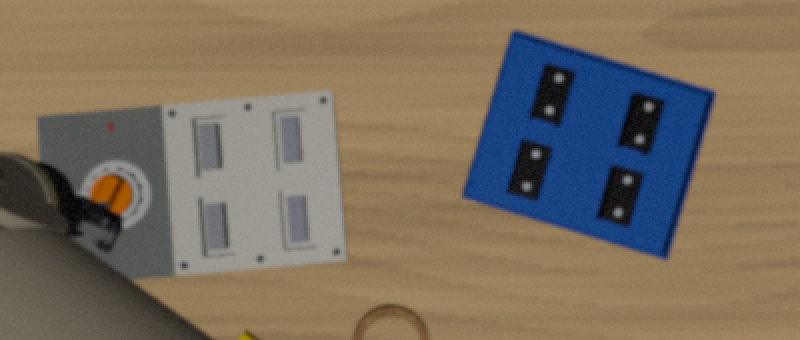

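All four brackets lie flat and apart in the tray, at crop (553,95), (640,122), (530,170) and (620,195), and the cavities are empty. Now the screw goes back down.

Emit:
drive_tool([
  [[0, -0.0065, -0.0025, 0.037, 0, 0, 0.025], [0, 0, 0, 0.038, 0, 0, 0], [1, 0, 0, 0, 0, 0, 0], [1, 0, 0, 0, 0, 0, 0], [1, 0, 0, 0, 0, 0, 0], [1, 0, 0, 0, 0, 0, 0], [1, 0, 0, 0, 0, 0, 0]],
], force=80)

```text
clock: 33.5
tcp_pos: [0.4889, 0.2973, 0.0437]
ee_rot: [[-0.891, 0.455, 0.004], [0.455, 0.891, 0.007], [0.0, 0.008, -1.0]]
wrist_force: [10.9, 17.5, -26.1]
gripper_width: 0.0119
gripper_force: 81.3
```

Emit:
drive_tool([
  [[1, 0, 0, 0, 0, 0, 0.3], [1, 0, 0, 0, 0, 0, 0.3], [1, 0, 0, 0, 0, 0, 0.3], [1, 0, 0, 0, 0, 0, 0.3], [1, 0, 0, 0, 0, 0, 0.3], [1, 0, 0, 0, 0, 0, 0.3], [1, 0, 0, 0, 0, 0, 0.3], [1, 0, 0, 0, 0, 0, 0.3]],
])

```text
clock: 34.3
tcp_pos: [0.4831, 0.2943, 0.0434]
ee_rot: [[0.105, 0.994, -0.006], [0.994, -0.105, -0.002], [-0.003, -0.006, -1.0]]
wrist_force: [-21.1, -5.9, 8.8]
gripper_width: 0.0119
gripper_force: 86.1
```

Emit:
drive_tool([
  [[1, 0, 0, 0, 0, 0, 0.3], [1, 0, 0, 0, 0, 0, 0.3], [1, 0, 0, 0, 0, 0, 0.3], [1, 0, 0, 0, 0, 0, 0.3], [1, 0, 0, 0, 0, 0, 0.3], [1, 0, 0, 0, 0, 0, 0.3], [1, 0, 0, 0, 0, 0, 0.3], [1, 0, 0, 0, 0, 0, 0.3]],
])

```text
clock: 35.1
tcp_pos: [0.478, 0.2987, 0.0434]
ee_rot: [[0.964, 0.267, -0.013], [0.267, -0.964, 0.002], [-0.012, -0.005, -1.0]]
wrist_force: [-36.5, 5.1, 14.3]
gripper_width: 0.0121
gripper_force: 86.8
```

```bash
python3 -c "
from h import *
go(483,301,43,4.5);print(env.read_state()['torque'])"
```

```text
t35.1 pos [0.478  0.2987 0.0434] shift [ 0.0054 -0.0009  0.0003] turn [-0.007  0.024  0.384] | shift if turned first [ 0.0051 -0.0019  0.0004] j7 -2.15 w 0.012 F [-36.5   5.1  14.3]
[1.44827047 7.6749306  0.2588976 ]
```

Emit:
drive_tool([
  [[1, -0.003, 0, 0, 0, 0, 0.25], [1, -0.003, 0, 0, 0, 0, 0.2], [1, 0, 0, 0, 0, 0, 0.06], [1, 0, 0, 0, 0, 0, 0]],
])

```text
clock: 35.5
tcp_pos: [0.4776, 0.2998, 0.0436]
ee_rot: [[1.0, 0.023, -0.002], [0.023, -1.0, 0.008], [-0.002, -0.008, -1.0]]
wrist_force: [-7.2, 17.3, -11.7]
gripper_width: 0.0125
gripper_force: 93.1
```

```bash
python3 -c "
from h import *
go(483,301,43,4.5);print(env.read_state()['torque'],env.read_state()['joints'][6])"
```

```text
t35.5 pos [0.4776 0.2998 0.0436] shift [ 0.0054 -0.0011  0.0006] turn [-0.016  0.003 -0.112] | shift if turned first [ 0.0055 -0.0008  0.0006] j7 -2.38 w 0.012 F [ -7.2  17.3 -11.7]
[3.89750683 1.52440035 1.91102454] -2.3809967701627532
```

Screw is at its down stop (1.9 N·m and no further turn). Releasing and going to the post at the loose position.

Emit:
drive_tool([
  [[0, 0, 0, 0, 0, 0, 0], [0, 0, 0, 0, 0, 0, 0], [0, 0, 0, 0, 0, 0, 0], [0, 0, 0, -0.04, 0, 0, 0], [0, 0, 0, -0.035, 0, 0, 0], [0, 0, -0.04, 0, 0, 0, 0], [0, 0, -0.022, 0, 0, 0, 0], [0, 0, 0, 0, 0, 0, -0.3]],
])

```text
clock: 36.3
tcp_pos: [0.4798, 0.3584, 0.1185]
ee_rot: [[0.986, 0.166, 0.001], [0.166, -0.986, 0.003], [0.001, -0.003, -1.0]]
wrist_force: [-0.5, -0.8, 0.2]
gripper_width: 0.0426
gripper_force: 0.0
```

Emit:
drive_tool([
  [[0, 0, 0, 0, 0, 0, -0.3], [0, 0, 0, 0, 0, 0, -0.3], [0, 0, 0, 0, 0, 0, -0.3], [0, 0, 0, 0, 0, 0, -0.3], [0, 0, 0, 0, 0, 0, -0.3], [0, 0, 0, 0, 0, 0, -0.3], [0, 0, 0, 0, 0, 0, -0.3], [0, 0, 0, 0, 0, 0, -0.3]],
])

```text
clock: 37.1
tcp_pos: [0.4813, 0.3544, 0.1179]
ee_rot: [[0.201, 0.98, 0.001], [0.98, -0.201, 0.0], [0.0, 0.001, -1.0]]
wrist_force: [0.6, -0.4, 0.0]
gripper_width: 0.0429
gripper_force: 0.0
```

```bash
python3 - <<'E'
from h import *
go(479.4,360.7,40,93.5)
s=cams.get_image("side");P=cloud(s)*1000
cv2.imwrite("pics/s7.png",cv2.resize(s["frame"][80:200,240:360],(600,600),interpolation=cv2.INTER_CUBIC))
t=cams.get_image("top");Q=cloud(t)*1000
for c in [(226,203),(265,198),(229,243),(269,239)]: print(np.round(np.median(Q[c[1]-4:c[1]+5,c[0]-2:c[0]+3].reshape(-1,3),0)))
hsv=cv2.cvtColor(s["frame"],cv2.COLOR_BGR2HSV)
m=(hsv[...,0]>3)&(hsv[...,0]<18)&(hsv[...,1]>150)&(P[...,2]>78)&(P[...,2]<92);m[150:]=0;m[:,:250]=0;m[:,350:]=0
q=P[m&(P[...,1]<400)];r=cv2.minAreaRect(q[:,:2].astype(np.float32));print(len(q),r)
E
```

```text
t37.1 pos [0.4813 0.3544 0.1179] shift [ 0.0058 -0.0031  0.0779] turn [ 0.002 -0.001 -0.526] | shift if turned first [ 0.0064 -0.0015  0.0779] j7 -1.18 w 0.043 F [ 0.6 -0.4  0. ]
[532. 202.  30.]
[542. 119.  29.]
[448. 196.  30.]
[455. 111.  29.]
69 ((484.70928955078125, 326.7281799316406), (75.43267822265625, 39.03380584716797), 88.28189849853516)
```

View pics/s7.png

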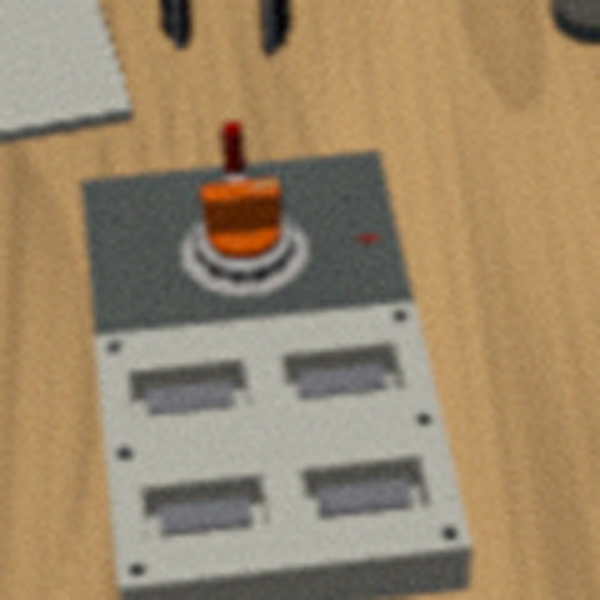

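Pads are down (29–30 mm, a full 19.5 mm drop), the bar lies as at the start and the post is at crop (232,145). Now gripping the post.

Emit:
drive_tool([
  [[0, 0.006, -0.003, 0, 0, 0, -0.263], [0, 0, 0, 0.02, 0, 0, -0.263], [0, 0, 0, 0.03, 0, 0, 0], [0, 0, 0, 0.03, 0, 0, 0], [1, 0, 0, 0, 0, 0, 0], [1, 0, 0, 0, 0, 0, 0], [1, 0, 0, 0, 0, 0, 0], [1, 0, 0, 0, 0, 0, 0]],
], force=60)

```text
clock: 38.0
tcp_pos: [0.48, 0.3614, 0.0382]
ee_rot: [[-0.054, 0.999, 0.002], [0.999, 0.054, 0.001], [0.001, 0.002, -1.0]]
wrist_force: [4.3, 0.7, -5.3]
gripper_width: 0.0107
gripper_force: 58.9
```

```bash
python3 -c "
from h import *
go(479.4,360.7,40,93.5)"
```

```text
t38.0 pos [0.48   0.3614 0.0382] shift [-0.0007 -0.0006 -0.0018] turn [ 0.004 -0.001 -0.014] | shift if turned first [-0.0007 -0.0006 -0.0018] j7 -1.01 w 0.011 F [ 4.3  0.7 -5.3]
```

Emit:
drive_tool([
  [[1, -0.0007, 0.009, 0, 0, 0, 0.3], [1, -0.0007, 0.009, 0, 0, 0, 0.3], [1, -0.0007, 0.009, 0, 0, 0, 0.3], [1, -0.0007, 0.009, 0, 0, 0, 0.3], [1, -0.0007, 0.009, 0, 0, 0, 0.3], [1, -0.0007, 0.009, 0, 0, 0, 0.3]],
])

```text
clock: 38.6
tcp_pos: [0.5278, 0.3426, 0.0383]
ee_rot: [[0.751, 0.66, 0.002], [0.66, -0.751, 0.003], [0.003, -0.001, -1.0]]
wrist_force: [3.0, 2.7, -7.2]
gripper_width: 0.0102
gripper_force: 58.9
```

```bash
python3 -c "
from h import *
a=A+.65;go(482.8+60*np.cos(a),301.5+60*np.sin(a),38,4.5+np.degrees(.65))"
```

```text
t38.6 pos [0.5278 0.3426 0.0383] shift [-0.001   0.0007  0.0003] turn [-0.002 -0.006 -0.015] | shift if turned first [-0.001   0.0007  0.0003] j7 -1.76 w 0.010 F [ 3.   2.7 -7.2]
```

Emit:
drive_tool([
  [[1, -0.0007, 0.009, 0, 0, 0, 0.3], [1, -0.0007, 0.009, 0, 0, 0, 0.3], [1, -0.0007, 0.009, 0, 0, 0, 0.3], [1, -0.0007, 0.009, 0, 0, 0, 0.3], [1, -0.0002, 0.005, 0, 0, 0, 0.1], [1, 0, 0.002, 0, 0, 0, 0], [1, 0, 0, 0, 0, 0, 0]],
])

```text
clock: 39.3
tcp_pos: [0.5444, 0.3052, 0.0386]
ee_rot: [[0.997, 0.077, 0.006], [0.077, -0.997, 0.007], [0.006, -0.006, -1.0]]
wrist_force: [12.7, 11.2, -16.3]
gripper_width: 0.0107
gripper_force: 58.7
```

```bash
python3 -c "
from h import *
go(542.6,306.4,38,4.5)"
```

```text
t39.3 pos [0.5444 0.3052 0.0386] shift [-0.0017 -0.0013  0.0006] turn [-0.013 -0.012 -0.003] | shift if turned first [-0.0017 -0.0013  0.0006] j7 -2.28 w 0.011 F [ 12.7  11.2 -16.3]
```

One more push to be sure it is at the stop.

Emit:
drive_tool([
  [[1, -0.002, 0.005, 0, 0, 0, 0], [1, 0, 0, 0, 0, 0, 0], [1, 0, 0, 0, 0, 0, 0]],
])

```text
clock: 39.6
tcp_pos: [0.5442, 0.3049, 0.0392]
ee_rot: [[0.997, 0.079, 0.01], [0.079, -0.997, 0.014], [0.011, -0.014, -1.0]]
wrist_force: [23.0, 28.9, -26.9]
gripper_width: 0.0106
gripper_force: 58.4
```

Emit:
drive_tool([
  [[0, 0, 0, 0, 0, 0, 0], [0, 0, 0, 0, 0, 0, 0], [0, 0, 0, 0, 0, 0, 0], [0, 0, 0, 0, 0, 0, 0], [0, 0, 0, -0.03, 0, 0, 0], [0, 0, 0, -0.04, 0, 0, 0], [0, 0, 0, -0.05, 0, 0, 0], [0, 0, 0, -0.05, 0, 0, 0]],
])

```text
clock: 40.4
tcp_pos: [0.5402, 0.2961, 0.2089]
ee_rot: [[0.997, 0.077, -0.0], [0.077, -0.997, -0.0], [-0.001, 0.0, -1.0]]
wrist_force: [1.7, -0.2, 0.4]
gripper_width: 0.0425
gripper_force: 0.0
```

```bash
python3 - <<'E'
from h import *
s=cams.get_image("side");t=tray()
a=cv2.resize(s["frame"][80:180,240:360],(480,400),interpolation=cv2.INTER_CUBIC)
b=cv2.resize(t["frame"],(640,400))[:, :][60:280,120:520]
c=np.zeros((400,400,3),np.uint8);c[:220]=b;cv2.imwrite("pics/end.png",np.hstack([a[:, :400],c]))
print(env.read_state()["wrist_force"],env.read_state()["gripper_width"])
for n in("cup","tub"): print(n,[np.round(at_z(t,*d["at"],0),3) for d in cams.landmark_of(n,"top")[:1]])
E
```

```text
tray [ 531.5 -200.1] [225.8 185. ] 72.4
[-0.10226984  0.61370122  0.35646885] 0.042684089886195355
cup [array([0.773, 0.102, 0.   ])]
tub [array([ 0.784, -0.13 ,  0.   ])]
```

View pics/end.png

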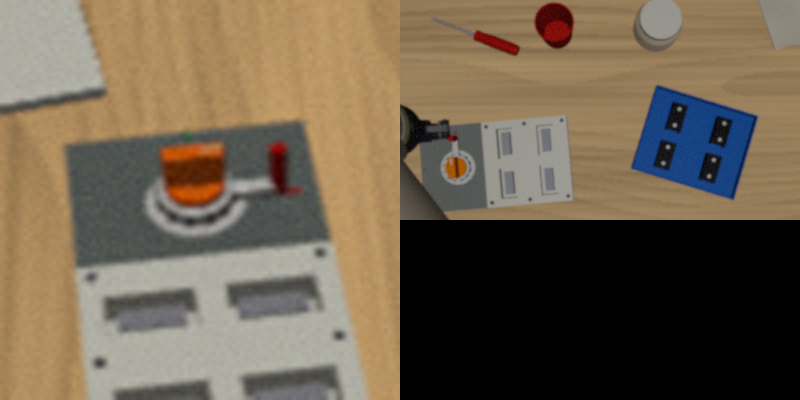

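The picture shows the post back at the red mark (278,165) and the screw bar as at the start. The four brackets lie apart in the tray, and the cup (555,25) and jar (660,25) are undisturbed. Handing in.

```bash
python3 -c "
from h import *
print(job.hand_in())"
```

```text
the job is handed in; nothing more can be done
None
```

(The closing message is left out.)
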